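# Put the routing kit back after the cut-outs

## Robot

A 6-joint arm with a two-finger parallel gripper is mounted at the origin on the work surface. World frame = base frame: x ahead of the robot, y to its left, z up, the work surface at z = 0. Lengths are in m, angles in rad, forces in N, time in s.
With the tool pointing down it reaches from about 0.25 to 0.725 m from the base axis. Payload 4 kg.
Tool frame: the origin (TCP) lies at the very end of the fingers, on their centre line; the grasp point (between the pads) lies 19 mm behind it; z points along the fingers, y is the line along which they close (so a half turn about z gives the same grasp; the last joint's range is limited). The gripper opens to 85 mm and grips with 20 to 120 N. Pads are 22 mm wide; open, the fingers measure 114 mm over their backs; the gripper's body (76 mm by 85 mm) begins 54 mm behind the grasp point. The pads swing forward as they close: fully open they stand 13 mm farther back than shut.
Start: joints at [1.158, 0.241, 0.005, 1.335, 0, 1.571], TCP at [0.201, 0.458, 0.231] pointing down, gripper open.
Joint ranges: [-2.72, 2.72], [-1.05, 1.87], [-1.09, 1.28], [-1.99, 2.15], [-1.42, 1.44], [-3.14, 3.14]. Speed limits (rad/s): [2.79, 2.79, 3.14, 3.14, 3.14, 3.14].

## Interface

Orientations are given as a unit quaternion [x, y, z, w].
In Python, from workcell import bot, vision, workorder gives the robot as it stands.
- The arm moves only by the shell command python3 -m creep 'ROWS' [OPENING]. ROWS is JSON, a list of rows, each a list of 2 entries, a list of its own where there are three numbers: the shift along the tool's x, y, z in mm, then the turn, a rotation vector about the tool's x, y, z in rad. In form: [[[dx, dy, dz], [wx, wy, wz]], ...]. A call has 1 to 12 rows; each row shifts and turns the commanded pose from where the row before left it, along the tool's axes as they then stand; what a row does not reach is not made up. A row lasts 1/8 s, in which the tool goes at most 62.5 mm and 10.7 degrees, less where a joint would pass 70% of its speed; a pose out of reach is approached as far as the arm can. A call is refused whole if a number of a shift passes 62.5 or a number of a turn 0.188, either way. A call with a gripper value outside its range is refused whole. OPENING is the finger opening in mm, from 0 to 85.4, set as the call begins (- or left out, the last holds). The fingers move at their own pace and stop on an object; the grip force is fixed at half the most. Time passes only in rows, so rows that do not move let the fingers close. It gives the time, the measured TCP pose, the force, the opening and the grip force at its end, in the units of the state.
- bot.get_obs(): the state, without advancing time (a new reading comes with each control period).
- vision.camera(name): name is "side" or "top"; returns a dict with "image" (420x560x3 uint8, blue, green, red), "z_map" (420x560 float32, m along the optical axis (not along the pixel's ray), 0 where there is no reading), "K" (3x3 intrinsics, pixels), "rvec" (rotation vector, rad) and "tvec" (3), from world to camera coordinates, as OpenCV has them. Camera axes: x right, y down, z forward; pixel columns grow to the right and rows downward; lengths in m; the calibration is good to about 2 mm. A picture is of the moment at which its call begins.
- workorder.job_done(): hands the job in; it is judged then, once.
Trained networks look in a picture, given as the dict that the camera call returned (one of the last four; its "shot" number tells which), for a name from the list of things; names that differ only in an ending like _2 or _b are one class to them, and where a whole thing is asked for, a point or a joint stands for the part that bears it (a point fixed in the world has none). Each returns a list of dicts, best first, with "score" (0 to 1); they miss things now and then, are a little off and sometimes report something else, mostly with a low value. They report only what shows in the picture. A call takes as long as a camera call. They do not tell look-alikes from the thing itself.
- vision.spot_in(picture, query): "position" ([column, row] in pixels, amid what is visible of it).
- vision.place_of(picture, query): "position" ([column, row] in pixels: a listed point, or the origin of a listed thing).
The state is a dict: "clock": time; "joint_pos": joint angles; "joint_vel": joint speeds; "tau": joint torques, N m; "eef_pos": TCP position; "tool_rot": TCP orientation; "ft_force": force on the tool from outside, world axes, zero at the start; "ft_torque": the same for the moment, N m; "grip_width": finger opening in m; "grasp_force": force on a finger pad.
Only numpy, scipy, OpenCV 4.12 (cv2) and the standard library are available. Lean on these libraries where they do the work, as an engineer would, in place of code of your own. Each camera call takes 0.05 s, during which the arm holds its last target. There are 200 camera calls.

## Task

The cut-outs are done, so put the four loose pieces of the routing kit back where they live. Seat the large hole saw, the small hole saw and the red-and-black battery each upright, the way up it stands now, in the foam recess of its own outline in the red tray, and stand the wooden slot template on the sloped blue steel stand, lengthwise up the slope and centred across it, lying flat on it with its lower end down against the lip. Let go of everything and leave it at rest.

Things in the scene. Friction and masses are not known exactly. Their poses are not given: they have to be found in the camera images.
- saw_large_mid (a point): Large hole saw: red steel cup, 60 mm in diameter, standing teeth down on the bench (bare steel back and a small 24 mm round boss on top). 48 mm high in all: the red wall reaches 42 mm, the boss is the last 6 mm. Point on its axis, half-way up (24 mm above its underside); z up.
- saw_small_mid (a point): Small hole saw: same make, red, 38 mm in diameter, 48 mm high in all (wall 42 mm, 24 mm boss on top), standing teeth down. Point on its axis, half-way up (24 mm above its underside); z up.
- battery_mid (a point): Loose battery pack: block 86 mm long (x) by 56 mm wide (y), lower half black, upper half red, 46 mm high, with a black connector tower 60 x 46 mm on top, 58 mm high in all; 0.25 to 0.55 kg. Point at its centre, 29 mm above its underside; x along its length, z up. Either way round is the same to its recess.
- template_mid (a point): Routing template: flat brown fibreboard plate 150 mm long (x), 60 mm wide (y), 15 mm thick (z), with a lengthwise slot window 78 x 22 mm through its middle; lies flat on the bench. Point at its centre (7.5 mm above its underside). The two ends, and the two faces, are alike.
- inlay_large_floor (a point): Large round recess, 72 mm in diameter, yellow floor, in one of three black foam inlays (118 x 108 mm each, firm and fixed) side by side, in any order, in a fixed red tray with 26 mm walls. Point: centre of the recess floor, 14 mm below the foam's top (foam top 30 mm above the bench). For the large hole saw.
- inlay_small_floor (a point): Small round recess, 50 mm in diameter, yellow floor, in another foam inlay of the same tray. Point at the centre of the recess floor, 14 mm below the foam's top. For the small hole saw.
- inlay_battery_floor (a point): Rectangular recess, 98 mm (x) by 68 mm (y), yellow floor, in another foam inlay of the same tray. Point at the centre of the recess floor, 14 mm below the foam's top; x along the recess's length, across the row of inlays. For the battery.
- stand_seat (a point): Fixed blue bent-steel stand, 84 mm wide (y), slippery; slope 165 mm long rising 30 deg to its +x; at its low end a lip 18 mm high, square to the slope. Point: where the template centre lies once its end is on the lip: 75 mm up the slope, 7.5 mm off its surface, 66 mm above the bench. Axes: x level, uphill; y level, across; z vertical. What is let go just above the lip slides down to it.
Things that resemble listed ones, but are neither listed nor needed, are in the scene too. There is more than one size of the part that bears template_mid; the job needs the smaller.

How it is judged:
By the outcome, as a careful person would: the job done as asked, in the order asked, and still so for the second after the job is handed in, with the robot touching nothing.
It also fails if it takes over 112 s, if anything falls off the work surface, if the arm or the gripper's body presses on something with over 40 N, if the wrist force passes 120 N, or if a joint passes its speed limit or range.

## Working session

There is one attempt and no reset: what is moved stays moved. The work goes in short steps, Python scripts to look and compute and a shell command to move; the robot and the scene stay as the last step left them, time stands still between calls to the robot, and variables do not carry over. Pictures are saved under pics/ and viewed, at most 14 in all, crops included, and the job is handed in when it is done.

```bash
mkdir -p pics; ls; cat > h.py <<'E'
import numpy as np, cv2
from workcell import bot, vision, workorder
from scipy.spatial.transform import Rotation as R
def Rt(p): return cv2.Rodrigues(np.array(p["rvec"],float))[0], np.array(p["tvec"],float).ravel()
def cloud(p):
    Rm,t=Rt(p);z=p["z_map"];K=np.array(p["K"]);v,u=np.mgrid[:z.shape[0],:z.shape[1]]
    c=np.stack([(u-K[0,2])*z/K[0,0],(v-K[1,2])*z/K[1,1],z],-1)
    return (c-t)@Rm
def at_z(p,px,z):
    Rm,t=Rt(p);K=np.array(p["K"]);d=Rm.T@np.linalg.solve(K,[px[0],px[1],1.]);o=-Rm.T@t
    return o+d*(z-o[2])/d[2]
E
python3 - <<'E'
from h import *
hz=dict(saw_large_mid=.024,saw_small_mid=.024,battery_mid=.029,template_mid=.0075,inlay_large_floor=.016,inlay_small_floor=.016,inlay_battery_floor=.016,stand_seat=.066)
for n in("top","side"):
    p=vision.camera(n);cv2.imwrite(f"pics/{n}0.png",p["image"])
    Rm,t=Rt(p);print(n,(-Rm.T@t).round(3))
    for q in hz:
        for r in vision.place_of(p,q)[:4]: print(q,np.round(r["position"],1),round(r["score"],2),at_z(p,r["position"],hz[q]).round(3))
print(bot.get_obs())
E
```

```text
pics
top [ 0.352 -0.009  0.991]
saw_large_mid [398.3 235.9] 0.6 [ 0.381 -0.257  0.024]
saw_small_mid [185.8 244. ] 0.79 [0.374 0.236 0.024]
battery_mid [242.8 203.7] 0.83 [0.465 0.102 0.029]
battery_mid [332.1 214.6] 0.52 [ 0.434 -0.105  0.029]
template_mid [439.  309.6] 0.85 [ 0.209 -0.347  0.008]
template_mid [328.6 214.9] 0.82 [ 0.435 -0.098  0.007]
inlay_large_floor [321.7 132.6] 0.97 [ 0.633 -0.088  0.016]
inlay_small_floor [239.3 129. ] 0.64 [0.647 0.11  0.016]
inlay_battery_floor [282.  130.2] 0.91 [0.642 0.007 0.016]
stand_seat [139.5 149.2] 0.74 [0.591 0.331 0.066]
side [-0.05  -0.64   0.954]
saw_large_mid [342.3 327.1] 0.66 [ 0.387 -0.261  0.024]
saw_small_mid [209.6 192.5] 0.65 [0.374 0.241 0.024]
saw_small_mid [371.7 228.1] 0.64 [ 0.625 -0.096  0.024]
battery_mid [271.2 207.8] 0.71 [0.466 0.099 0.029]
battery_mid [349.6 198. ] 0.3 [0.647 0.009 0.029]
template_mid [314.2 267.3] 0.98 [ 0.447 -0.097  0.007]
template_mid [298.6 410.8] 0.64 [ 0.213 -0.34   0.007]
inlay_large_floor [374.5 230.8] 0.83 [ 0.63  -0.102  0.016]
inlay_small_floor [323.6 175.6] 0.72 [0.657 0.124 0.016
[... 212 characters left out ...]
.331 0.066]
{'clock': 0.9, 'joint_pos': array([1.15799505e+00, 2.40556936e-01, 5.03219411e-03, 1.33520927e+00,
       1.74771592e-06, 1.57080376e+00]), 'joint_vel': array([ 0.00132764, -0.00066916,  0.00027205, -0.00220161,  0.00053658,
        0.00039141]), 'tau': array([-5.54023936e-04, -3.72192192e+01,  2.52694809e+01,  9.62436097e-04,
        2.16595936e-04, -4.81604250e-07]), 'eef_pos': array([0.20059271, 0.45801137, 0.23134031]), 'tool_rot': array([2.04941908e-01, 9.78774138e-01, 3.06755287e-05, 5.52999073e-06]), 'ft_force': array([ 0.04369412, -0.82373645, -0.50881028]), 'ft_torque': array([ 0.04082849,  0.01844086, -0.04065681]), 'grasp_force': 0.0, 'grip_width': 0.08590152238893345}
```

View pics/top0.png

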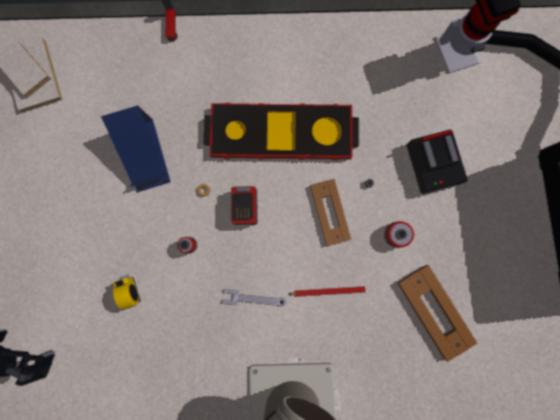

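View pics/side0.png

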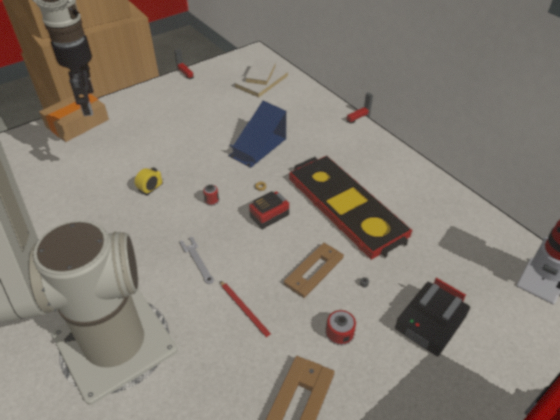

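Top view: large saw (399,234), small saw (187,245), loose battery (244,205; look-alikes are the charger (437,160) and the drill's pack (490,20)). The small template is at (329,213), with the larger decoy at (437,312). The recesses are at (235,131) small, (281,131) battery and (326,131) large, and the stand is at (137,148). Next I'll refine these with depth and check one crop.

```bash
cat > m.py <<'E'
from h import *
p=vision.camera("top");C=cloud(p);I=p["image"].astype(int);H=C[...,2]
hsv=cv2.cvtColor(p["image"],cv2.COLOR_BGR2HSV)
def reg(c,r,m): 
    o=np.zeros(H.shape,bool);o[c[1]-r:c[1]+r,c[0]-r:c[0]+r]=1
    return o&m&(p["z_map"]>0)
def rect(n,m):
    P=C[m]; b=cv2.minAreaRect((P[:,:2]*1000).astype(np.float32)); print(n,m.sum(),np.round(b[0],1),np.round(b[1],1),round(b[2],1),"z",np.percentile(P[:,2],[5,50,95]).round(4),"mean",P[:,:2].mean(0).round(4))
rect("large top",reg((399,234),22,(H>.036)))
rect("large boss",reg((399,234),22,(H>.0455)))
rect("small top",reg((187,245),16,(H>.036)))
rect("small boss",reg((187,245),16,(H>.0455)))
rect("bat top",reg((244,205),26,(H>.040)))
rect("bat tower",reg((244,205),26,(H>.053)))
rect("templ",reg((329,213),42,(H>.009)&(hsv[...,1]>60)))
rect("bigtempl",reg((437,312),60,(H>.009)&(hsv[...,1]>60)))
yl=(hsv[...,0]>18)&(hsv[...,0]<35)&(hsv[...,1]>120)
for n,c,r in(("S",(235,131),20),("B",(281,131),26),("L",(326,131),24)): rect("recess "+n,reg(c,r,yl&(H<.024)))
rect("tray",reg((281,131),70,(H>.02)))
rect("bench",reg((300,260),15,H>-1))
bl=(hsv[...,0]>95)&(hsv[...,0]<130)&(hsv[...,1]>90)
m=reg((137,148),48,bl&(H>.008));rect("stand",m)
P=C[m];
from numpy.linalg import lstsq
w=np.ones(len(P),bool)
for _ in range(10):
    a=lstsq(np.c_[P[w,:2],np.ones(w.sum())],P[w,2],rcond=None)[0];e=P@[a[0],a[1],-1]+a[2];w=abs(e)<.004
print("plane",a,np.degrees(np.arctan(np.hypot(a[0],a[1]))),"uphill",np.degrees(np.arctan2(a[1],a[0])),w.mean())
rect("slope",np.isin(np.arange(H.size),np.flatnonzero(m)[w]).reshape(H.shape))
S=P[w];u=np.array(a[:2])/np.hypot(*a[:2]);v=np.array([-u[1],u[0]])
print("along",np.percentile(S[:,:2]@u,[0,1,50,99,100]).round(4),"across",np.percentile(S[:,:2]@v,[0,1,50,99,100]).round(4),"u",u.round(4),"v",v.round(4))
q=P[~w];print("off-plane",len(q)); 
al=P[:,:2]@u
for k in np.linspace(al.min(),al.max(),16):
    s=abs(al-k)<.006
    if s.any(): print(round(k,4),P[s,2].min().round(3),np.median(P[s,2]).round(3),P[s,2].max().round(3),np.percentile(P[s,:2]@v,[2,98]).round(4))
cv2.imwrite("pics/crop0.png",cv2.resize(p["image"][95:265,90:470],None,fx=2.1,fy=2.1,interpolation=cv2.INTER_CUBIC))
E
python3 m.py
```

```text
large top 543 [ 385.8 -257.4] [58.9 57.2] 88.5 z [0.0409 0.0448 0.0508] mean [ 0.3848 -0.257 ]
large boss 208 [ 386.3 -258.7] [49.9 52.1] 69.5 z [0.0456 0.0472 0.0521] mean [ 0.3851 -0.2582]
small top 220 [372.9 233.6] [36.7 34.1] 89.3 z [0.0404 0.0451 0.0513] mean [0.3728 0.2322]
small boss 101 [372.7 233.3] [32.7 26.8] 62.2 z [0.0456 0.0494 0.052 ] mean [0.3733 0.2339]
bat top 918 [460.9 100.1] [55.9 85.6] 89.2 z [0.0451 0.058  0.0622] mean [0.4597 0.0983]
bat tower 535 [463.3  99.5] [43.5 73.5] 89.2 z [0.0568 0.0598 0.0626] mean [0.4572 0.0997]
templ 1311 [ 442.3 -102.1] [149.9  60.2] 13.4 z [0.0137 0.0169 0.0199] mean [ 0.4414 -0.1019]
bigtempl 2837 [ 203.9 -337.7] [206.5  83. ] 29.0 z [0.0175 0.0225 0.0254] mean [ 0.2037 -0.3371]
recess S 316 [646.9 119.6] [47.7 45.3] 88.4 z [0.0158 0.0187 0.0219] mean [0.6466 0.1194]
recess B 1127 [642.4   9.8] [67.4 95.6] 88.5 z [0.0157 0.0187 0.0215] mean [0.6416 0.0095]
recess L 664 [ 637.5 -100.2] [69.3 69.1] 23.0 z [0.0157 0.0187 0.0217] mean [ 0.6379 -0.1   ]
tray 6178 [587.3  11.2] [334.  240.3] 89.0 z [0.0209 0.0315 0.0466] mean [0.6284
[... 474 characters left out ...]
 u [0.9631 0.2692] v [-0.2692  0.9631]
off-plane 254
0.584 0.008 0.038 0.041 [0.1378 0.204 ]
0.5945 0.008 0.035 0.042 [0.1279 0.2062]
0.6051 0.02 0.027 0.033 [0.1276 0.2073]
0.6156 0.01 0.032 0.038 [0.1286 0.2085]
0.6262 0.031 0.038 0.045 [0.1283 0.2077]
0.6367 0.008 0.044 0.052 [0.1283 0.2074]
0.6472 0.042 0.051 0.06 [0.1282 0.2076]
0.6578 0.05 0.057 0.064 [0.1289 0.2077]
0.6683 0.01 0.063 0.07 [0.1287 0.2084]
0.6789 0.062 0.069 0.076 [0.1289 0.2079]
0.6894 0.009 0.074 0.081 [0.129  0.2076]
0.6999 0.073 0.081 0.088 [0.1291 0.2091]
0.7105 0.009 0.087 0.097 [0.1295 0.2074]
0.721 0.009 0.093 0.101 [0.1285 0.2073]
0.7316 0.009 0.099 0.107 [0.1285 0.2075]
0.7421 0.009 0.102 0.107 [0.1308 0.206 ]
```

View pics/crop0.png

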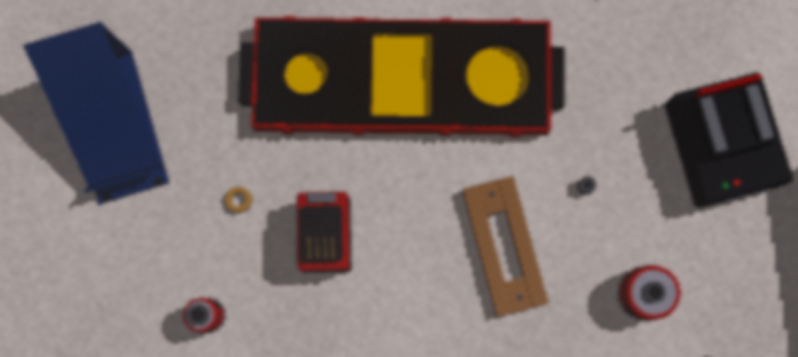

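Confirmed: candidates and heights match the given sizes (small template 150x60, decoy 206x83). The crop shows the lip at the stand's near end (about 130,190) and the three recesses at (305,74), (400,75) and (497,76). First reach: the large saw. I square the tool first, so that tool x = −X, y = +Y and z = −Z.

```bash
cat > d.py <<'E'
import sys; from h import *
o=bot.get_obs(); q=R.from_quat(o["tool_rot"]); t=np.array([float(a) for a in sys.argv[1:4]])
Y=np.radians(float(sys.argv[4])) if len(sys.argv)>4 else np.pi/2   # azimuth of tool y
T=np.radians(float(sys.argv[5])) if len(sys.argv)>5 else 0.        # tilt about tool y
g=R.from_matrix(np.c_[[np.sin(Y),-np.cos(Y),0],[np.cos(Y),np.sin(Y),0],[0,0,-1]])
g=R.from_matrix(np.c_[g.apply([-1,0,0]),g.apply([0,1,0]),[0,0,-1]]) if np.linalg.det(g.as_matrix())<0 else g
g=g*R.from_euler('y',T)
print("shift mm now-axes",(q.inv().apply(t-o["eef_pos"])*1e3).round(1),"goal-axes",(g.inv().apply(t-o["eef_pos"])*1e3).round(1),"turn",(q.inv()*g).as_rotvec().round(3),"clock",o["clock"],"j",o["joint_pos"].round(2),"w",round(o["grip_width"],4),"F",o["ft_force"].round(1))
E
python3 -m creep '[[[0,0,0],[0,0,-0.138]],[[0,0,0],[0,0,-0.138]],[[0,0,0],[0,0,-0.137]],[[0,0,0],[0,0,0]]]' 85
python3 d.py 0.385 -0.2575 0.12
```

```text
clock: 1.45
eef_pos: [0.2006, 0.458, 0.2313]
tool_rot: [0.001, 1.0, 0.0, 0.0]
ft_force: [-0.1, 0.2, -0.0]
grip_width: 0.0848
grasp_force: 0.0Traceback (most recent call last):
  File "d.py", line 5, in <module>
    g=R.from_matrix(np.c_[[np.sin(Y),-np.cos(Y),0],[np.cos(Y),np.sin(Y),0],[0,0,-1]])
  File "scipy/spatial/transform/_rotation.pyx", line 1143, in scipy.spatial.transform._rotation.Rotation.from_matrix
ValueError: Non-positive determinant (left-handed or null coordinate frame) in rotation matrix 0: [[ 1.000000e+00  6.123234e-17  0.000000e+00]
 [-6.123234e-17  1.000000e+00  0.000000e+00]
 [ 0.000000e+00  0.000000e+00 -1.000000e+00]].
```

```bash
python3 - <<'E'
s=open('d.py').read().split('\n')
s=[l for l in s if not l.startswith('g=R.from_matrix')]
i=[k for k,l in enumerate(s) if l.startswith("g=g*")][0]
s.insert(i,"g=R.from_matrix(np.c_[[-np.sin(Y),np.cos(Y),0],[np.cos(Y),np.sin(Y),0],[0,0,-1]])")
open('d.py','w').write('\n'.join(s))
E
python3 -m creep '[[[-12,-45,0],[0,0,0]],[[-12,-45,0],[0,0,0]],[[-12,-45,0],[0,0,0]],[[-12,-45,0],[0,0,0]],[[-12,-45,0],[0,0,0]],[[-12,-45,0],[0,0,0]],[[-12,-45,0],[0,0,0]],[[-12,-45,0],[0,0,0]]]'
python3 -m creep '[[[-12,-45,10],[0,0,0]],[[-12,-45,10],[0,0,0]],[[-12,-45,10],[0,0,0]],[[-12,-45,10],[0,0,0]],[[-12,-45,20],[0,0,0]],[[-12,-45,20],[0,0,0]],[[-12,-45,20],[0,0,0]],[[0,0,0],[0,0,0]],[[0,0,0],[0,0,0]]]'
python3 d.py 0.385 -0.2575 0.018
```

```text
clock: 2.45
eef_pos: [0.297, 0.0967, 0.2316]
tool_rot: [0.001, 1.0, 0.0, 0.001]
ft_force: [1.1, -0.2, 0.5]
grip_width: 0.0854
grasp_force: 0.0
clock: 3.58
eef_pos: [0.3803, -0.2166, 0.1312]
tool_rot: [0.001, 1.0, 0.0, -0.0]
ft_force: [0.5, -0.2, -0.3]
grip_width: 0.0849
grasp_force: 0.0
shift mm now-axes [ -4.9 -41.1 113.2] goal-axes [ -4.7 -40.9 113.2] turn [ 0.001 -0.001 -0.001] clock 3.575 j [-0.52  0.19 -0.33  1.05  0.   -0.52] w 0.0849 F [ 0.5 -0.2 -0.3]
```

```bash

python3 -m creep '[[[-5,-41,0],[0,0,0]],[[0,0,0],[0,0,0]],[[0,0,30],[0,0,0]],[[0,0,30],[0,0,0]],[[0,0,25],[0,0,0]],[[0,0,18],[0,0,0]],[[0,0,10],[0,0,0]],[[0,0,0],[0,0,0]]]'
python3 d.py 0.385 -0.2575 0.018
python3 -m creep '[[[0,0,0],[0,0,0]],[[0,0,0],[0,0,0]],[[0,0,0],[0,0,0]],[[0,0,0],[0,0,0]],[[0,0,0],[0,0,0]],[[0,0,0],[0,0,0]]]' 50
python3 d.py 0.6378 -0.1 0.15
```

```text
clock: 4.58
eef_pos: [0.3855, -0.2569, 0.0184]
tool_rot: [-0.001, 1.0, 0.0, -0.0]
ft_force: [0.3, -0.6, -0.1]
grip_width: 0.0849
grasp_force: 0.0
shift mm now-axes [ 0.5 -0.6  0.4] goal-axes [ 0.5 -0.6  0.4] turn [ 0.001 -0.001  0.001] clock 4.575 j [-0.59  0.38 -0.41  0.77  0.   -0.59] w 0.0849 F [ 0.3 -0.6 -0.1]
clock: 5.32
eef_pos: [0.3865, -0.2582, 0.0199]
tool_rot: [-0.0, 1.0, -0.0, 0.001]
ft_force: [-1.3, 2.3, 8.5]
grip_width: 0.0581
grasp_force: 63.2
shift mm now-axes [-251.6  158.1 -129.6] goal-axes [-251.3  158.2 -130.1] turn [-0.001  0.002  0.   ] clock 5.325 j [-0.59  0.38 -0.41  0.77  0.   -0.59] w 0.0581 F [-1.3  2.3  8.5]
```

```bash

python3 -m creep '[[[0,0,-20],[0,0,0]],[[0,0,-40],[0,0,0]],[[0,0,-50],[0,0,0]],[[-25,16,0],[0,0,0]],[[-32,20,0],[0,0,0]],[[-32,20,0],[0,0,0]],[[-32,20,0],[0,0,0]],[[-32,20,0],[0,0,0]],[[-32,20,0],[0,0,0]],[[-32,20,0],[0,0,0]],[[-32,20,0],[0,0,0]],[[0,0,0],[0,0,0]]]'
python3 d.py 0.636 -0.0995 0.0375
```

```text
clock: 6.82
eef_pos: [0.6365, -0.1002, 0.128]
tool_rot: [-0.002, 1.0, 0.0, 0.001]
ft_force: [-0.3, -0.2, -1.5]
grip_width: 0.057
grasp_force: 64.9
shift mm now-axes [ 0.6  0.7 90.5] goal-axes [ 0.5  0.7 90.5] turn [0.    0.001 0.003] clock 6.825 j [-0.16  0.58  0.25  1.24  0.   -0.16] w 0.057 F [-0.3 -0.2 -1.5]
```

```bash

python3 -m creep '[[[0,0,30],[0,0,0]],[[0,0,30],[0,0,0]],[[0,0,10],[0,0,0]],[[0,0,0],[0,0,0]]]'
python3 - <<'E'
from h import *
p=vision.camera("side");c=p["image"][170:270,300:440];cv2.imwrite("pics/a1.png",cv2.resize(c,None,fx=5,fy=5,interpolation=cv2.INTER_CUBIC))
E
python3 d.py 0.636 -0.0995 0.0375
```

```text
clock: 7.32
eef_pos: [0.6338, -0.1023, 0.058]
tool_rot: [0.0, 1.0, 0.0, -0.001]
ft_force: [0.3, -0.6, -0.9]
grip_width: 0.058
grasp_force: 64.9
shift mm now-axes [-1.2  2.9 21.6] goal-axes [-1.2  2.9 21.6] turn [-0.     0.001 -0.   ] clock 7.375 j [-0.16  0.63  0.15  1.09 -0.   -0.16] w 0.058 F [-0.  -0.1 -1. ]
```

View pics/a1.png

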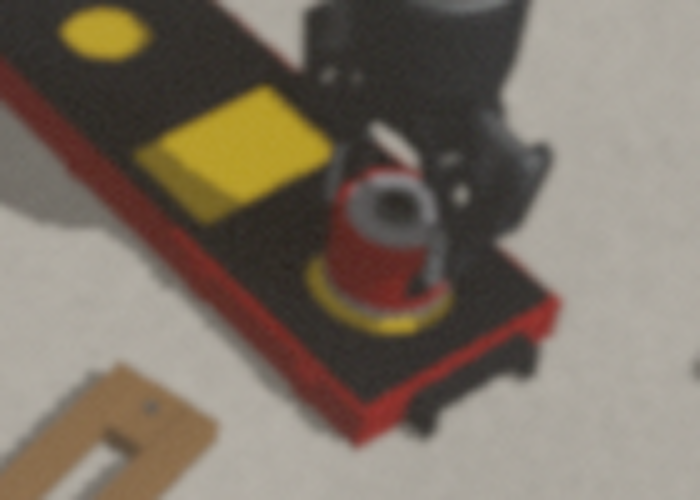

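The saw hangs over the large recess, with an even yellow rim showing around it at about (380,290) in the crop. I lower it with a small correction and release.

```bash

python3 -m creep '[[[-1,1.5,10],[0,0,0]],[[0,0,8],[0,0,0]],[[0,0,3],[0,0,0]],[[0,0,0],[0,0,0]]]'
python3 -m creep '[[[0,0,0],[0,0,0]],[[0,0,0],[0,0,0]],[[0,0,0],[0,0,0]],[[0,0,0],[0,0,0]]]' 85
python3 -m creep '[[[0,0,-20],[0,0,0]],[[0,0,-40],[0,0,0]],[[0,0,-50],[0,0,0]],[[0,0,0],[0,0,0]]]'
python3 d.py 0.373 0.2335 0.15
```

```text
clock: 7.88
eef_pos: [0.6354, -0.1003, 0.0369]
tool_rot: [-0.0, 1.0, 0.0, -0.0]
ft_force: [-0.3, 0.4, -1.2]
grip_width: 0.0579
grasp_force: 64.9
clock: 8.38
eef_pos: [0.6358, -0.1005, 0.0375]
tool_rot: [-0.0, 1.0, -0.0, 0.0]
ft_force: [0.7, 1.1, 0.0]
grip_width: 0.0849
grasp_force: 0.0
clock: 8.88
eef_pos: [0.6391, -0.101, 0.1531]
tool_rot: [-0.0, 1.0, -0.001, 0.005]
ft_force: [-0.0, 0.4, -0.4]
grip_width: 0.0847
grasp_force: 0.0
shift mm now-axes [ 2.661e+02  3.345e+02 -3.000e-01] goal-axes [266.1 334.5   3.1] turn [-0.002  0.011  0.   ] clock 8.875 j [-0.16  0.56  0.29  1.28 -0.   -0.16] w 0.0847 F [-0.   0.4 -0.4]
```

```bash

python3 -m creep '[[[30,37,0],[0,0,0]],[[34,42,0],[0,0,0]],[[34,42,0],[0,0,0]],[[34,42,0],[0,0,0]],[[34,42,0],[0,0,0]],[[34,42,0],[0,0,0]],[[34,42,0],[0,0,0]],[[30,45,0],[0,0,0]],[[0,0,0],[0,0,0]],[[0,0,30],[0,0,0]],[[0,0,30],[0,0,0]],[[0,0,0],[0,0,0]]]'
python3 d.py 0.373 0.234 0.018
python3 - <<'E'
from h import *
p=vision.camera("top");C=cloud(p);H=C[...,2]
cv2.imwrite("pics/a2.png",cv2.resize(p["image"][90:270,150:370],None,fx=3.3,fy=3.3,interpolation=cv2.INTER_CUBIC))
E
```

```text
clock: 10.38
eef_pos: [0.3698, 0.2315, 0.085]
tool_rot: [0.0, 1.0, -0.002, -0.003]
ft_force: [0.1, 0.7, 0.5]
grip_width: 0.0853
grasp_force: 0.0
shift mm now-axes [-3.5  2.8 67. ] goal-axes [-3.2  2.5 67. ] turn [-0.004 -0.005 -0.001] clock 10.375 j [ 0.56  0.25 -0.4   0.93 -0.    0.56] w 0.0853 F [0.1 0.7 0.5]
```

View pics/a2.png

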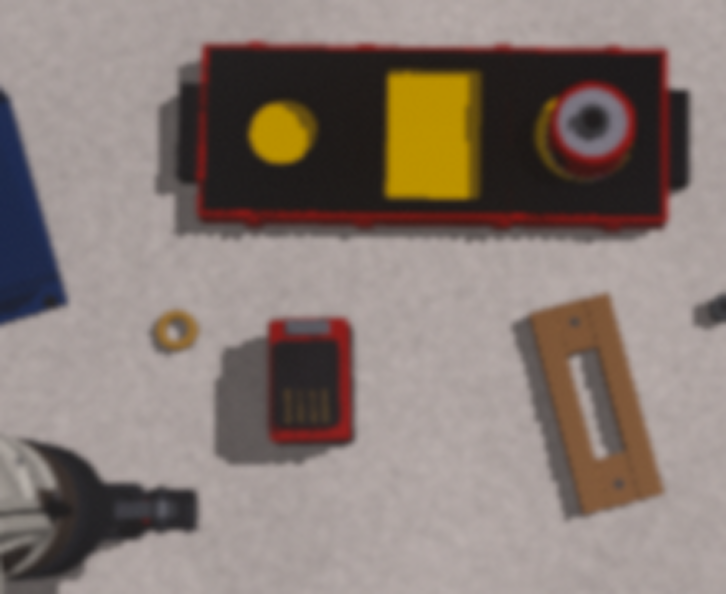

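The large saw sits in its recess at (590,125) and the other pieces are undisturbed. Now the small saw, which the gripper hides at (100,510).

```bash

python3 -m creep '[[[-3,2,0],[0,0,0]],[[0,0,0],[0,0,0]],[[0,0,25],[0,0,0]],[[0,0,25],[0,0,0]],[[0,0,12],[0,0,0]],[[0,0,5],[0,0,0]],[[0,0,0],[0,0,0]]]'
python3 -m creep '[[[0,0,0],[0,0,0]],[[0,0,0],[0,0,0]],[[0,0,0],[0,0,0]],[[0,0,0],[0,0,0]],[[0,0,0],[0,0,0]],[[0,0,0],[0,0,0]],[[0,0,0],[0,0,0]]]' 25
python3 d.py 0.6453 0.119 0.13
python3 -m creep '[[[0,0,-20],[0,0,0]],[[0,0,-40],[0,0,0]],[[0,0,-50],[0,0,0]],[[0,0,0],[0,0,0]]]'
python3 d.py 0.6453 0.119 0.13
```

```text
clock: 11.3
eef_pos: [0.375, 0.2358, 0.0207]
tool_rot: [-0.0, 1.0, 0.0, 0.0]
ft_force: [0.2, -0.1, -0.3]
grip_width: 0.085
grasp_force: 0.0
clock: 12.18
eef_pos: [0.375, 0.2358, 0.0212]
tool_rot: [-0.0, 1.0, 0.0, 0.0]
ft_force: [-1.8, -1.2, 6.4]
grip_width: 0.0359
grasp_force: 59.6
shift mm now-axes [-270.4 -116.8 -108.7] goal-axes [-270.3 -116.8 -108.8] turn [0.001 0.001 0.   ] clock 12.175 j [ 0.56  0.35 -0.47  0.76  0.    0.56] w 0.0359 F [-1.8 -1.2  6.4]
clock: 12.68
eef_pos: [0.3774, 0.2373, 0.1342]
tool_rot: [-0.0, 1.0, 0.002, 0.004]
ft_force: [-0.4, -0.2, -0.3]
grip_width: 0.036
grasp_force: 60.3
shift mm now-axes [-267.8 -118.4    5.7] goal-axes [-267.9 -118.3    4.2] turn [0.005 0.008 0.   ] clock 12.675 j [ 0.56  0.2  -0.31  1.05 -0.    0.56] w 0.036 F [-0.4 -0.2 -0.3]
```

```bash

python3 -m creep '[[[-20,-9,0],[0,0,0]],[[-36,-16,0],[0,0,0]],[[-36,-16,0],[0,0,0]],[[-36,-16,0],[0,0,0]],[[-36,-16,0],[0,0,0]],[[-36,-16,0],[0,0,0]],[[-36,-16,0],[0,0,0]],[[-34,-12,0],[0,0,0]],[[0,0,20],[0,0,0]],[[0,0,30],[0,0,0]],[[0,0,20],[0,0,0]],[[0,0,0],[0,0,0]]]'
python3 -m creep '[[[0,0,0],[0,0,0]]]'
python3 d.py 0.6453 0.119 0.038
python3 - <<'E'
from h import *
p=vision.camera("side");c=p["image"][140:240,260:400];cv2.imwrite("pics/a3.png",cv2.resize(c,None,fx=5,fy=5,interpolation=cv2.INTER_CUBIC))
E
```

```text
clock: 14.18
eef_pos: [0.6419, 0.118, 0.0564]
tool_rot: [-0.0, 1.0, -0.001, -0.004]
ft_force: [-0.1, -0.4, -1.6]
grip_width: 0.036
grasp_force: 60.2
clock: 14.3
eef_pos: [0.6447, 0.1186, 0.0603]
tool_rot: [-0.0, 1.0, -0.0, -0.0]
ft_force: [0.3, -0.0, -0.2]
grip_width: 0.0363
grasp_force: 60.2
shift mm now-axes [-0.6  0.4 22.3] goal-axes [-0.6  0.4 22.3] turn [-0. -0.  0.] clock 14.3 j [ 0.18  0.66  0.2   1.11 -0.    0.18] w 0.0363 F [ 0.3 -0.  -0.2]
```

View pics/a3.png

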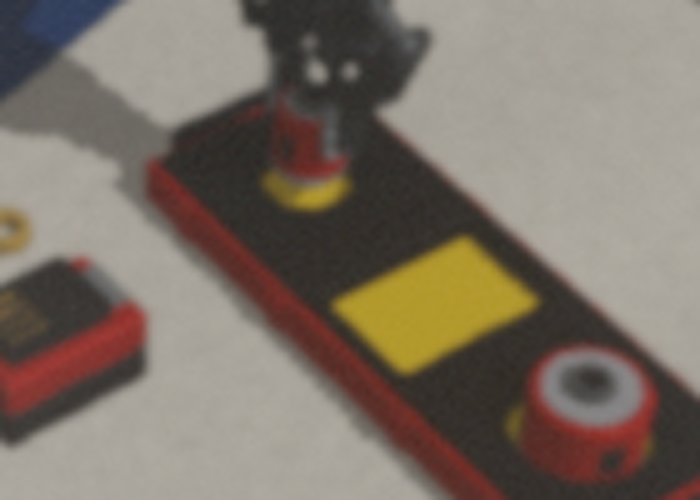

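The small saw hangs centred over the small recess at (308,185), and the large saw looks seated at (590,420). I lower and release.

```bash

python3 -m creep '[[[-0.5,0.5,10],[0,0,0]],[[0,0,8],[0,0,0]],[[0,0,4],[0,0,0]],[[0,0,0],[0,0,0]]]'
python3 -m creep '[[[0,0,0],[0,0,0]],[[0,0,0],[0,0,0]],[[0,0,0],[0,0,0]],[[0,0,0],[0,0,0]],[[0,0,0],[0,0,0]]]' 85
python3 -m creep '[[[0,0,-20],[0,0,0]],[[0,0,-40],[0,0,0]],[[0,0,-50],[0,0,0]],[[0,0,0],[0,0,0]],[[0,0,0],[0,0,0]]]'
python3 d.py 0.461 0.0995 0.15 89.2
```

```text
clock: 14.85
eef_pos: [0.645, 0.1191, 0.038]
tool_rot: [-0.0, 1.0, -0.0, -0.0]
ft_force: [0.0, -0.4, -1.2]
grip_width: 0.0358
grasp_force: 60.2
clock: 15.48
eef_pos: [0.6452, 0.1191, 0.0384]
tool_rot: [-0.0, 1.0, 0.0, 0.0]
ft_force: [-0.1, 0.1, 0.4]
grip_width: 0.0852
grasp_force: 0.0
clock: 16.1
eef_pos: [0.645, 0.1191, 0.1483]
tool_rot: [-0.0, 1.0, 0.0, 0.0]
ft_force: [-0.3, -1.2, -0.6]
grip_width: 0.085
grasp_force: 0.0
shift mm now-axes [184.  -19.5  -1.7] goal-axes [183.7 -22.2  -1.7] turn [0.    0.    0.014] clock 16.1 j [0.18 0.59 0.33 1.3  0.   0.18] w 0.085 F [-0.3 -1.2 -0.6]
```

```bash

python3 -m creep '[[[30,-3,0],[0,0,0.014]],[[38,-5,0],[0,0,0]],[[38,-5,0],[0,0,0]],[[38,-5,0],[0,0,0]],[[40,-4,0],[0,0,0]],[[0,0,0],[0,0,0]],[[0,0,0],[0,0,0]]]'
python3 d.py 0.461 0.0998 0.020 89.2
python3 -m creep '[[[0,0,20],[0,0,0]],[[0,0,30],[0,0,0]],[[0,0,30],[0,0,0]],[[0,0,25],[0,0,0]],[[0,0,15],[0,0,0]],[[0,0,8],[0,0,0]],[[0,0,0],[0,0,0]]]'
python3 d.py 0.461 0.0998 0.020 89.2
```

```text
clock: 16.98
eef_pos: [0.4611, 0.0993, 0.1477]
tool_rot: [0.007, 1.0, -0.0, -0.0]
ft_force: [0.2, -0.3, -0.2]
grip_width: 0.0851
grasp_force: 0.0
shift mm now-axes [  0.    0.6 127.7] goal-axes [1.000e-01 5.000e-01 1.277e+02] turn [-0. -0.  0.] clock 16.975 j [ 0.21  0.24 -0.22  1.11 -0.    0.23] w 0.0851 F [ 0.2 -0.3 -0.2]
clock: 17.85
eef_pos: [0.4612, 0.0992, 0.0197]
tool_rot: [0.007, 1.0, -0.0, -0.0]
ft_force: [1.3, 0.3, 0.1]
grip_width: 0.085
grasp_force: 0.0
shift mm now-axes [ 0.2  0.6 -0.3] goal-axes [ 0.2  0.6 -0.3] turn [-0.    -0.001  0.   ] clock 17.85 j [ 0.21  0.4  -0.39  0.79 -0.    0.23] w 0.085 F [1.3 0.3 0.1]
```

```bash

python3 -m creep '[[[0,0,0],[0,0,0]],[[0,0,0],[0,0,0]],[[0,0,0],[0,0,0]],[[0,0,0],[0,0,0]],[[0,0,0],[0,0,0]],[[0,0,0],[0,0,0]]]' 45
python3 -m creep '[[[0,0,-15],[0,0,0]],[[0,0,-35],[0,0,0]],[[0,0,-40],[0,0,0]],[[0,0,-20],[0,0,0]],[[0,0,0],[0,0,0]],[[0,0,0],[0,0,0]]]'
python3 d.py 0.641 0.010 0.13 87.7
```

```text
clock: 18.6
eef_pos: [0.4621, 0.0997, 0.0215]
tool_rot: [0.007, 1.0, 0.001, 0.001]
ft_force: [-0.6, 0.6, 6.0]
grip_width: 0.055
grasp_force: 65.8
clock: 19.35
eef_pos: [0.4597, 0.0989, 0.1289]
tool_rot: [0.007, 1.0, -0.0, -0.001]
ft_force: [0.7, 0.4, -3.6]
grip_width: 0.0548
grasp_force: 64.9
shift mm now-axes [-182.5  -86.4   -1.5] goal-axes [-184.7  -81.5   -1.1] turn [-0.001 -0.003  0.026] clock 19.35 j [ 0.21  0.26 -0.25  1.06 -0.    0.23] w 0.0548 F [ 0.7  0.4 -3.6]
```

```bash

python3 -m creep '[[[0,0,0],[0,0,0.026]],[[-20,-9,0],[0,0,0]],[[-33,-15,0],[0,0,0]],[[-33,-15,0],[0,0,0]],[[-33,-15,0],[0,0,0]],[[-33,-15,0],[0,0,0]],[[-32,-13,0],[0,0,0]],[[0,0,20],[0,0,0]],[[0,0,35],[0,0,0]],[[0,0,15],[0,0,0]],[[0,0,0],[0,0,0]],[[0,0,0],[0,0,0]]]'
python3 d.py 0.641 0.010 0.039 87.7
python3 - <<'E'
from h import *
p=vision.camera("side");c=p["image"][140:260,280:440];cv2.imwrite("pics/a4.png",cv2.resize(c,None,fx=5,fy=5,interpolation=cv2.INTER_CUBIC))
E
```

```text
clock: 20.85
eef_pos: [0.6424, 0.0101, 0.0614]
tool_rot: [0.02, 1.0, 0.0, 0.001]
ft_force: [-0.2, 0.1, -2.6]
grip_width: 0.0546
grasp_force: 64.7
shift mm now-axes [ 1.4 -0.1 22.4] goal-axes [ 1.4 -0.1 22.4] turn [0.    0.002 0.   ] clock 20.85 j [ 0.02  0.63  0.15  1.09 -0.    0.06] w 0.0546 F [-0.2  0.1 -2.6]
```

View pics/a4.png

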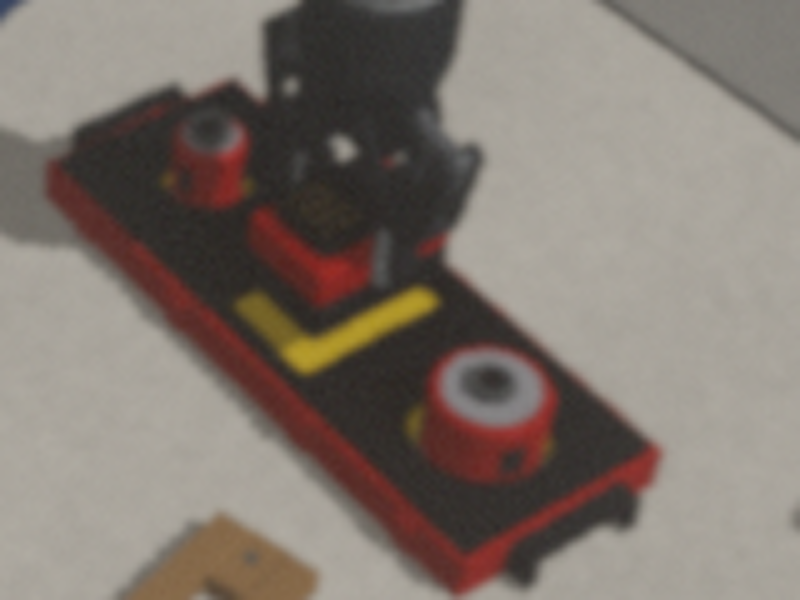

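The battery is above the rectangular recess, with yellow showing at the near side (260,310) and the right (370,330). I go down to just above the foam and check the margins there.

```bash

python3 -m creep '[[[1,0,7],[0,0,0]],[[0,0,0],[0,0,0]],[[0,0,0],[0,0,0]]]'
python3 - <<'E'
from h import *
p=vision.camera("side");o=bot.get_obs();print(o["eef_pos"])
I=p["image"].copy();z0=o["eef_pos"][2]-.0205
def dr(I,c,L,W,z,yaw,col):
    a=np.radians(yaw);u=np.array([np.cos(a),np.sin(a)]);v=np.array([-u[1],u[0]])
    P=np.array([[*(np.array(c)+s*L/2*u+t*W/2*v),z] for s,t in((1,1),(1,-1),(-1,-1),(-1,1))])
    q=cv2.projectPoints(P,np.array(p["rvec"],float),np.array(p["tvec"],float),np.array(p["K"],float),None)[0]
    cv2.polylines(I,[np.round((q.reshape(-1,2)-[300,160]+.5)*7).astype(int)],True,col,1,cv2.LINE_AA)
c=cv2.resize(I[160:245,300:410],None,fx=7,fy=7,interpolation=cv2.INTER_CUBIC)
dr(c,o["eef_pos"][:2],.086,.056,z0+.046,-2.3,(0,255,0));dr(c,o["eef_pos"][:2],.086,.056,z0,-2.3,(255,255,0))
dr(c,(.641,.010),.098,.068,.030,-2.3,(255,0,255));dr(c,(.641,.010),.098,.068,.016,-2.3,(255,255,255))
cv2.imwrite("pics/a5.png",c)
E
```

```text
clock: 21.28
eef_pos: [0.6405, 0.01, 0.0535]
tool_rot: [0.02, 1.0, -0.0, 0.0]
ft_force: [-0.2, -0.0, -3.1]
grip_width: 0.0546
grasp_force: 64.7
[0.64060897 0.01001848 0.0535485 ]
```

View pics/a5.png

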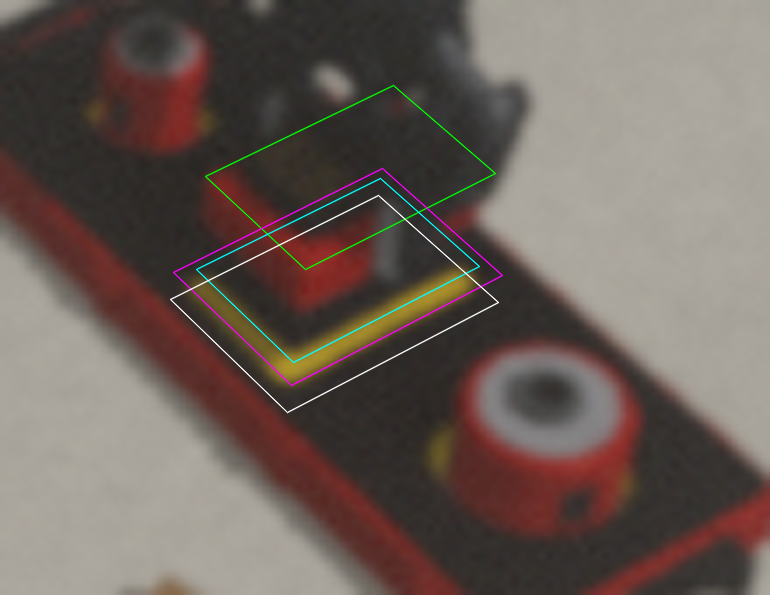

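The projected recess rim (magenta, corner at (288,385)) matches the picture. The battery's base (cyan) matches too and lies inside with even margins, so I lower and release.

```bash

python3 -m creep '[[[0,0,8],[0,0,0]],[[0,0,6],[0,0,0]],[[0,0,2],[0,0,0]],[[0,0,0],[0,0,0]],[[0,0,0],[0,0,0]]]'
python3 -m creep '[[[0,0,0],[0,0,0]],[[0,0,0],[0,0,0]],[[0,0,0],[0,0,0]],[[0,0,0],[0,0,0]],[[0,0,0],[0,0,0]]]' 85
python3 -m creep '[[[0,0,-20],[0,0,0]],[[0,0,-40],[0,0,0]],[[0,0,-50],[0,0,0]],[[0,0,0],[0,0,0]],[[0,0,0],[0,0,0]]]'
python3 d.py 0.4423 -0.102 0.10 103.4
python3 d.py 0.4423 -0.102 0.10 -76.6
```

```text
clock: 21.95
eef_pos: [0.6402, 0.0099, 0.0378]
tool_rot: [0.02, 1.0, -0.0, -0.0]
ft_force: [-3.8, 0.1, 4.1]
grip_width: 0.0548
grasp_force: 65.5
clock: 22.58
eef_pos: [0.6405, 0.01, 0.0373]
tool_rot: [0.02, 1.0, -0.0, 0.0]
ft_force: [1.2, -0.7, -0.6]
grip_width: 0.0849
grasp_force: 0.0
clock: 23.2
eef_pos: [0.6403, 0.01, 0.1471]
tool_rot: [0.02, 1.0, -0.0, -0.0]
ft_force: [-0.1, -0.5, -0.0]
grip_width: 0.0853
grasp_force: 0.0
shift mm now-axes [ 193.4 -119.8   47.2] goal-axes [218.6 -63.1  47.1] turn [-0.    -0.    -0.274] clock 23.2 j [ 0.02  0.56  0.27  1.28 -0.    0.06] w 0.0853 F [-0.1 -0.5 -0. ]
shift mm now-axes [ 193.4 -119.8   47.2] goal-axes [-218.6   63.1   47.1] turn [-0.     0.     2.868] clock 23.2 j [ 0.02  0.56  0.27  1.28 -0.    0.06] w 0.0853 F [-0.1 -0.5 -0. ]
```

```bash

python3 -m creep '[[[0,0,0],[0,0,-0.137]],[[0,0,0],[0,0,-0.137]],[[30,-9,0],[0,0,0]],[[40,-12,0],[0,0,0]],[[40,-12,0],[0,0,0]],[[40,-12,0],[0,0,0]],[[40,-12,20],[0,0,0]],[[29,-6,27],[0,0,0]],[[0,0,0],[0,0,0]],[[0,0,0],[0,0,0]]]'
python3 d.py 0.4423 -0.102 0.002 103.4
python3 - <<'E'
from h import *
p=vision.camera("side");I=p["image"]
cv2.imwrite("pics/a6.png",cv2.resize(I[140:320,230:440],None,fx=3.3,fy=3.3,interpolation=cv2.INTER_CUBIC))
E
```

```text
clock: 24.45
eef_pos: [0.4423, -0.1021, 0.0999]
tool_rot: [-0.117, 0.993, 0.0, -0.0]
ft_force: [0.7, -0.2, 0.0]
grip_width: 0.0851
grasp_force: 0.0
shift mm now-axes [-0.   0.  97.9] goal-axes [ 0.   0.1 97.9] turn [ 0. -0.  0.] clock 24.45 j [-0.23  0.26 -0.34  0.98  0.   -0.46] w 0.0851 F [ 0.7 -0.2  0. ]
```

View pics/a6.png

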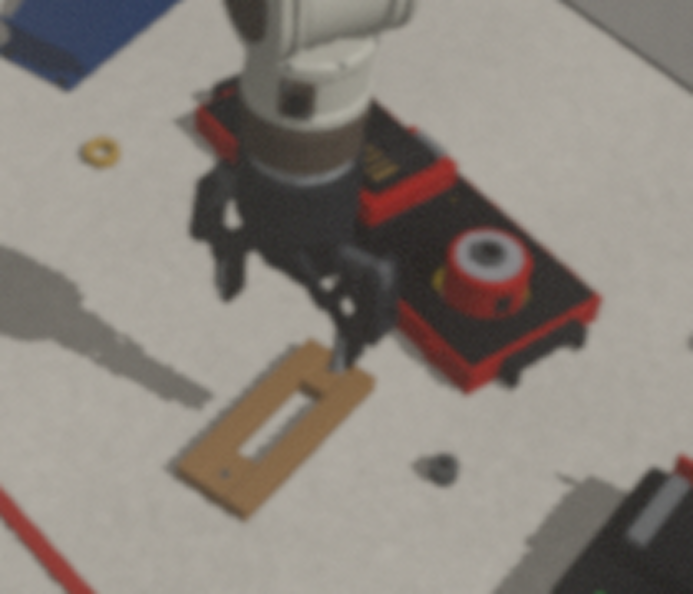

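The battery has sunk into its recess (410,190). The fingers straddle the template, tips at (230,290) and (345,365), the template below at (275,430). I descend and grip across its width.

```bash

python3 -m creep '[[[0,0,25],[0,0,0]],[[0,0,30],[0,0,0]],[[0,0,20],[0,0,0]],[[0,0,12],[0,0,0]],[[0,0,6],[0,0,0]],[[0,0,3],[0,0,0]],[[0,0,0],[0,0,0]],[[0,0,0],[0,0,0]]]'
python3 d.py 0.4423 -0.102 0.002 103.4
python3 -m creep '[[[0,0,0],[0,0,0]],[[0,0,0],[0,0,0]],[[0,0,0],[0,0,0]],[[0,0,0],[0,0,0]],[[0,0,0],[0,0,0]],[[0,0,0],[0,0,0]]]' 50
python3 d.py 0.4423 -0.102 0.002 103.4
python3 -m creep '[[[0,0,-10],[0,0,0]],[[0,0,-20],[0,0,0]],[[0,0,-20],[0,0,0]],[[0,0,0],[0,0,0]]]'
python3 - <<'E'
from h import *
p=vision.camera("side");I=p["image"]
cv2.imwrite("pics/a7.png",cv2.resize(I[190:320,240:400],None,fx=5,fy=4.6,interpolation=cv2.INTER_CUBIC))
E
```

```text
clock: 25.5
eef_pos: [0.4426, -0.1022, 0.0048]
tool_rot: [-0.117, 0.993, -0.0, 0.001]
ft_force: [0.7, 0.1, -0.4]
grip_width: 0.0853
grasp_force: 0.0
shift mm now-axes [0.2 0.3 2.8] goal-axes [0.2 0.3 2.8] turn [-0.001  0.001  0.   ] clock 25.5 j [-0.23  0.39 -0.45  0.73 -0.   -0.46] w 0.0853 F [ 0.7  0.1 -0.4]
clock: 26.25
eef_pos: [0.4424, -0.1022, 0.0052]
tool_rot: [-0.117, 0.993, -0.0, 0.0]
ft_force: [-2.1, 0.3, 6.5]
grip_width: 0.0577
grasp_force: 63.0
shift mm now-axes [0.1 0.2 3.2] goal-axes [0.1 0.2 3.2] turn [-0.     0.001  0.   ] clock 26.25 j [-0.23  0.39 -0.45  0.73  0.   -0.46] w 0.0577 F [-2.1  0.3  6.5]
clock: 26.75
eef_pos: [0.4437, -0.1025, 0.0559]
tool_rot: [-0.117, 0.993, -0.001, 0.002]
ft_force: [-0.0, -0.6, 0.1]
grip_width: 0.0576
grasp_force: 64.5
```

View pics/a7.png

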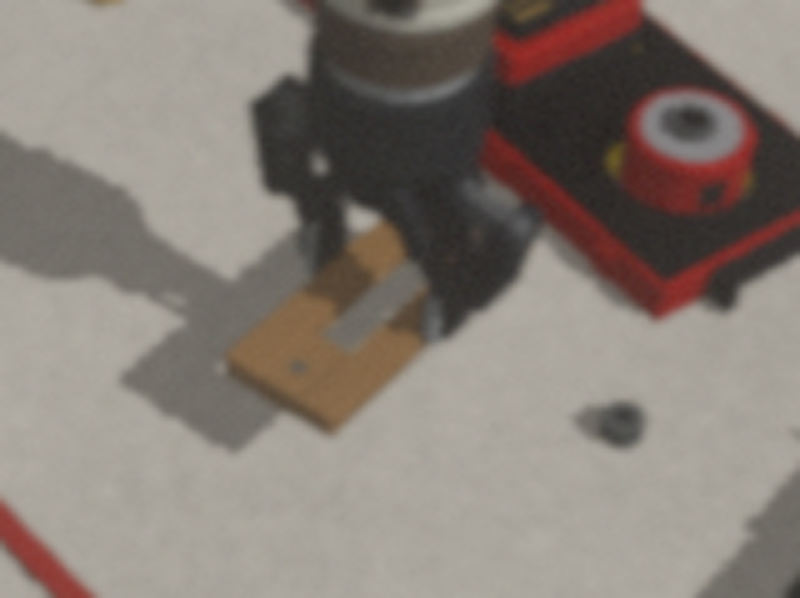

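The template is held level at its middle, (330,330) in the crop. I re-measure the stand from both cameras to get the seat, and check the heights of the seated pieces.

```bash
cat > s.py <<'E'
from h import *
for n,c in(("top",(137,148)),("side",(258,134))):
    p=vision.camera(n);C=cloud(p);H=C[...,2];hsv=cv2.cvtColor(p["image"],cv2.COLOR_BGR2HSV)
    m=(hsv[...,0]>95)&(hsv[...,0]<135)&(hsv[...,1]>80)&(H>.008)&(np.hypot(C[...,0]-.6,C[...,1]-.34)<.13)
    P=C[m];w=np.ones(len(P),bool)
    for _ in range(15):
        a=np.linalg.lstsq(np.c_[P[w,:2],np.ones(w.sum())],P[w,2],rcond=None)[0];w=abs(P@[a[0],a[1],-1]+a[2])<.005
    b=cv2.minAreaRect((P[w,:2]*1000).astype(np.float32))
    A=np.radians(16.);u=np.array([np.cos(A),np.sin(A)]);v=np.array([-u[1],u[0]])
    al=P[w,:2]@u;ac=P[w,:2]@v;ctr=np.mean(np.percentile(ac,[1,99]))
    bench=np.median(H[(np.hypot(C[...,0]-.33,C[...,1]+.03)<.03)])
    z=al.mean();
    # low edge: where plane height = .066-7.5cos30-75sin30 (=.022)
    sl=np.hypot(a[0],a[1]);hm=np.median(P[w,2]);am=np.median(al)
    print(n,m.sum(),w.mean().round(2),"rect",np.round(b[0],1),np.round(b[1],1),round(b[2],1),"up",np.degrees(np.arctan2(a[1],a[0])).round(1),"across",np.percentile(ac,[1,99]).round(4),round(ctr,4),"along",np.percentile(al,[.5,99.5]).round(4),"bench",bench.round(4))
    for lo in(np.percentile(al,.5),am-(hm-bench-.022)/sl,np.percentile(al,99.5)-.1429): print("  seat",(u*(lo+.0612)+v*ctr).round(4))
    for q,x in(("L",(.636,-.0995)),("S",(.645,.119)),("B",(.641,.01))):
        k=np.hypot(C[...,0]-x[0],C[...,1]-x[1])<.008;print("  ",q,np.median(H[k]).round(4)-bench.round(4),end="")
    print()
E
python3 s.py
```

```text
top 2809 0.94 rect [592.4 341.3] [156.9  85.5] 16.0 up 15.6 across [0.1233 0.2055] 0.1644 along [0.6009 0.741 ] bench 0.6139
  seat [0.5912 0.3405]
  seat [1.6146 0.634 ]
  seat [0.5885 0.3397]
   L -0.5479   S -0.5479   B -0.5378000000000001
side 1329 0.86 rect [597.3 341.7] [139.1  83.8] 16.1 up 15.7 across [0.1232 0.2038] 0.1635 along [0.6047 0.7347] bench 0.0009
  seat [0.595  0.3407]
  seat [0.594  0.3404]
  seat [0.5827 0.3371]
   L 0.0646   S nan   B 0.074
  return _methods._mean(a, axis=axis, dtype=dtype,
  ret = ret.dtype.type(ret / rcount)
```

All seated heights check out: 64, 64 and 74 mm above the bench after subtracting the 2 mm bias. Both cameras agree on the seat at about (0.590, 0.340). I lift and move to a point 90 mm off the slope, then tilt.

```bash

python3 -m creep '[[[0,0,-30],[0,0,0]],[[0,0,-45],[0,0,0]],[[0,0,-45],[0,0,0]],[[0,0,0],[0,0,-0.045]],[[0,0,0],[0,0,0]]]'
python3 d.py 0.5511 0.3289 0.17 106
```

```text
clock: 27.52
eef_pos: [0.4417, -0.102, 0.1737]
tool_rot: [-0.139, 0.99, 0.0, -0.0]
ft_force: [-0.2, 0.1, -1.1]
grip_width: 0.0576
grasp_force: 64.5
shift mm now-axes [-223.7  384.2    3.7] goal-axes [-224.   384.     3.7] turn [ 0.001 -0.001 -0.001] clock 27.525 j [-0.23  0.19 -0.22  1.17  0.   -0.51] w 0.0576 F [-0.2  0.1 -1.1]
```

```bash

python3 -m creep '[[[-14,24,0],[0,0,0]],[[-21,36,0],[0,0,0]],[[-21,36,0],[0,0,0]],[[-21,36,0],[0,0,0]],[[-21,36,0],[0,0,0]],[[-21,36,0],[0,0,0]],[[-21,36,0],[0,0,0]],[[-21,36,0],[0,0,0]],[[-21,36,0],[0,0,0]],[[-21,36,0],[0,0,0]],[[-21,36,0],[0,0,0]],[[0,0,0],[0,0,0]]]'
python3 -m creep '[[[0,0,0],[0,-0.1,0]],[[0,0,0],[0,-0.105,0]],[[0,0,0],[0,-0.105,0]],[[0,0,0],[0,-0.105,0]],[[0,0,0],[0,-0.108,0]],[[0,0,0],[0,0,0]],[[0,0,0],[0,0,0]]]'
python3 d.py 0.5944 0.3413 0.068 106 -30
```

```text
clock: 29.02
eef_pos: [0.5507, 0.3311, 0.1711]
tool_rot: [-0.141, 0.99, -0.001, -0.002]
ft_force: [-0.2, -1.1, -0.4]
grip_width: 0.0579
grasp_force: 64.5
clock: 29.9
eef_pos: [0.5522, 0.3285, 0.1746]
tool_rot: [-0.134, 0.957, 0.036, 0.256]
ft_force: [-0.2, 0.1, -0.8]
grip_width: 0.0575
grasp_force: 64.5
shift mm now-axes [ 15.    0.7 114.4] goal-axes [ 15.1   0.6 114.4] turn [-0.    -0.002 -0.001] clock 29.9 j [ 0.61  0.22 -0.32  0.53 -0.17  0.29] w 0.0575 F [-0.2  0.1 -0.8]
```

```bash

python3 -m creep '[[[15,0.6,0],[0,0,0]],[[0,0,30],[0,0,0]],[[0,0,35],[0,0,0]],[[0,0,15],[0,0,0]],[[0,0,0],[0,0,0]],[[0,0,0],[0,0,0]]]'
python3 d.py 0.5944 0.3413 0.068 106 -30
python3 - <<'E'
from h import *
a=[]
for n,(r,c) in dict(side=(70,190),top=(90,70)).items():
    I=vision.camera(n)["image"];a.append(cv2.resize(I[r:r+130,c:c+130],(400,400),interpolation=cv2.INTER_CUBIC))
cv2.imwrite("pics/a8.png",np.hstack(a))
E
```

```text
clock: 30.65
eef_pos: [0.578, 0.3372, 0.0987]
tool_rot: [-0.134, 0.956, 0.036, 0.257]
ft_force: [-0.7, 0.2, -0.2]
grip_width: 0.0576
grasp_force: 64.5
shift mm now-axes [ 0.8 -0.6 35. ] goal-axes [ 0.8 -0.5 35. ] turn [ 0.     0.001 -0.   ] clock 30.65 j [ 0.6   0.36 -0.36  0.35 -0.16  0.28] w 0.0576 F [-0.7  0.2 -0.2]
```

View pics/a8.png

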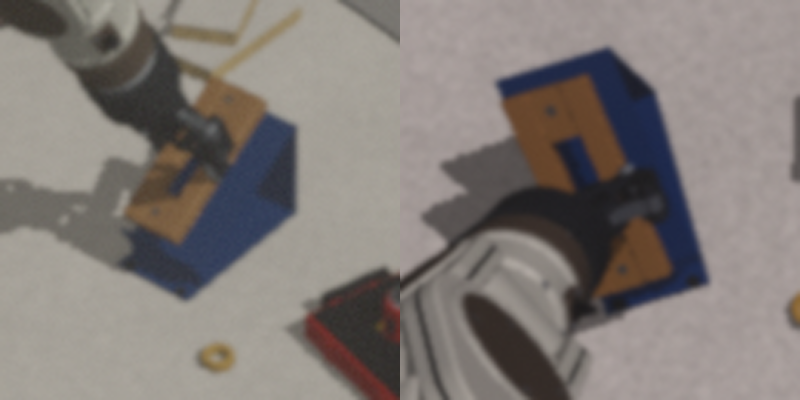

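The template is parallel to the slope in both views. The sideways offset fits the parallax of hanging 35 mm above it. I descend in steps.

```bash

python3 -m creep '[[[0.5,-0.5,12],[0,0,0]],[[0,0,12],[0,0,0]],[[0,0,6],[0,0,0]],[[0,0,0],[0,0,0]],[[0,0,0],[0,0,0]]]'
python3 d.py 0.5944 0.3413 0.068 106 -30
python3 - <<'E'
from h import *
a=[]
A=np.radians(16);u=np.array([np.cos(A),np.sin(A),0]);v=np.array([-u[1],u[0],0]);c30,s30=np.cos(np.pi/6),.5
e=u*c30+np.array([0,0,s30]);nn=np.array([0,0,c30])-u*s30
s=np.array([.590,.340,.066]);base=s-7.5e-3*nn-.075*e
o=bot.get_obs();q=R.from_quat(o["tool_rot"]);ctr=o["eef_pos"]-q.apply([0,0,.0025])
print("centre rel seat: up,across,normal",((ctr-s)@np.c_[e,v,nn]*1e3).round(1))
for n,(r,c) in dict(side=(70,190),top=(90,70)).items():
    p=vision.camera(n);I=cv2.resize(p["image"][r:r+130,c:c+130],(400,400),interpolation=cv2.INTER_CUBIC)
    def dr(P,col):
        g=cv2.projectPoints(np.array(P),np.array(p["rvec"],float),np.array(p["tvec"],float),np.array(p["K"],float),None)[0].reshape(-1,2)
        cv2.polylines(I,[np.round((g-[c,r]+.5)*400/130).astype(int)],True,col,1,cv2.LINE_AA)
    dr([base+i*.165*e+j*.042*v for i,j in((0,1),(1,1),(1,-1),(0,-1))],(0,255,0))
    dr([ctr+i*.075*e+j*.03*v+.0075*nn for i,j in((-1,1),(1,1),(1,-1),(-1,-1))],(255,0,255))
    a.append(I)
cv2.imwrite("pics/a9.png",np.hstack(a))
E
```

```text
clock: 31.38
eef_pos: [0.5915, 0.3403, 0.0712]
tool_rot: [-0.134, 0.957, 0.036, 0.256]
ft_force: [0.0, -0.7, -1.2]
grip_width: 0.0573
grasp_force: 64.6
shift mm now-axes [-1.   0.1  4.3] goal-axes [-1.   0.1  4.3] turn [-0.    -0.001 -0.   ] clock 31.375 j [ 0.59  0.42 -0.35  0.3  -0.15  0.27] w 0.0573 F [ 0.  -0.7 -1.2]
centre rel seat: up,across,normal [ 3.9 -0.1  6.2]
```

View pics/a9.png

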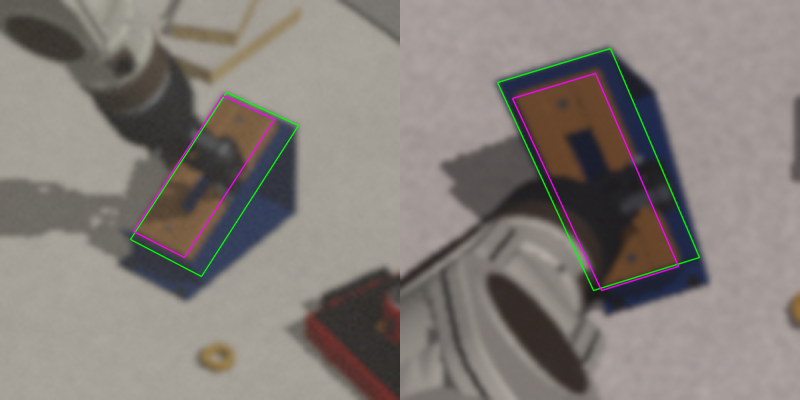

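The overlays fit: stand outline (green) and template (magenta) match the pictures, centred and 4 mm above the lip. I go down the last few millimetres, release and back out along the tool.

```bash

python3 -m creep '[[[-1,0,3],[0,0,0]],[[0,0,1.5],[0,0,0]],[[0,0,0],[0,0,0]],[[0,0,0],[0,0,0]]]'
python3 -m creep '[[[0,0,0],[0,0,0]],[[0,0,0],[0,0,0]],[[0,0,0],[0,0,0]],[[0,0,0],[0,0,0]],[[0,0,0],[0,0,0]],[[0,0,0],[0,0,0]],[[0,0,0],[0,0,0]]]' 85
python3 -m creep '[[[0,0,-10],[0,0,0]],[[0,0,-30],[0,0,0]],[[0,0,-45],[0,0,0]],[[0,0,-45],[0,0,0]],[[40,-40,-10],[0,0,0]],[[40,-40,0],[0,0,0]],[[40,-40,0],[0,0,0]],[[40,-40,0],[0,0,0]],[[0,0,0],[0,0,0]],[[0,0,0],[0,0,0]]]'
python3 - <<'E'
from h import *
a=[]
for n,(r,c) in dict(side=(70,190),top=(90,70)).items():
    I=vision.camera(n)["image"];a.append(cv2.resize(I[r:r+130,c:c+130],(400,400),interpolation=cv2.INTER_CUBIC))
I=vision.camera("top")["image"][90:170,190:370]
cv2.imwrite("pics/b0.png",np.vstack([np.hstack(a)[:, :800],cv2.resize(I,(450,200),interpolation=cv2.INTER_CUBIC,dst=None) if 0 else cv2.copyMakeBorder(cv2.resize(I,(450,200),interpolation=cv2.INTER_CUBIC),0,0,0,350,cv2.BORDER_CONSTANT)]))
E
```

```text
clock: 31.98
eef_pos: [0.5944, 0.3411, 0.0678]
tool_rot: [-0.134, 0.957, 0.036, 0.256]
ft_force: [-0.9, -0.2, -1.1]
grip_width: 0.0577
grasp_force: 64.6
clock: 32.85
eef_pos: [0.5945, 0.3411, 0.0679]
tool_rot: [-0.134, 0.957, 0.036, 0.256]
ft_force: [-0.1, -0.1, -0.8]
grip_width: 0.085
grasp_force: 0.0
clock: 34.1
eef_pos: [0.4391, 0.13, 0.1105]
tool_rot: [-0.134, 0.956, 0.036, 0.257]
ft_force: [0.2, -0.2, 0.7]
grip_width: 0.0849
grasp_force: 0.0
```

View pics/b0.png

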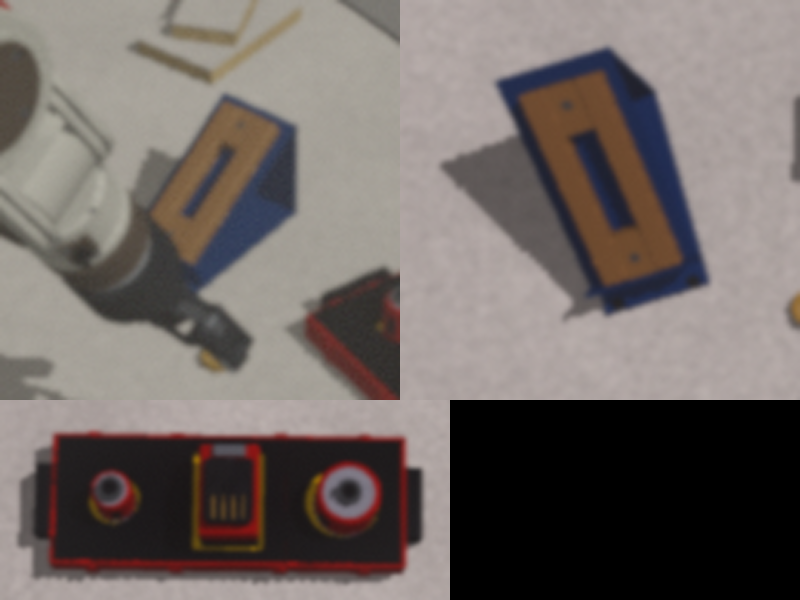

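The template lies flat, centred on the slope (600,180), and all three tray pieces are in their recesses. A last numeric check that its lower end rests on the lip.

```bash
cat > f.py <<'E'
from h import *
A=np.radians(16);u=np.array([np.cos(A),np.sin(A),0]);v=np.array([-u[1],u[0],0]);c30,s30=np.cos(np.pi/6),.5
e=u*c30+np.array([0,0,s30]);nn=np.array([0,0,c30])-u*s30;s=np.array([.590,.340,.066])
p=vision.camera("top");C=cloud(p);hsv=cv2.cvtColor(p["image"],cv2.COLOR_BGR2HSV);near=np.linalg.norm(C-s,axis=-1)<.12
m=near&(hsv[...,0]<20)&(hsv[...,1]>70)&(C[...,2]>.02)
L=(C[m]-s)@np.c_[e,v,nn]*1e3
b=cv2.minAreaRect(L[:,:2].astype(np.float32));print(m.sum(),"rect",np.round(b,1) if 0 else b,"pct up",np.percentile(L[:,0],[1,99]).round(1),"across",np.percentile(L[:,1],[1,99]).round(1),"n",np.percentile(L[:,2],[5,50,95]).round(1))
k=near&(hsv[...,0]>95)&(hsv[...,0]<135)&(hsv[...,1]>70);B=(C[k]-s)@np.c_[e,v,nn]*1e3
for a in range(-96,-60,3):
    r=B[(abs(B[:,0]-a)<1.5)&(abs(B[:,1])<30)]; 
    if len(r): print(a,len(r),np.median(r[:,2]).round(1))
print("blue across",np.percentile(B[B[:,2]>-12][:,1],[1,99]).round(1),"up end",np.percentile(B[(abs(B[:,2]+7.5)<5),0],[99.5]))
E
python3 f.py
```

```text
1616 rect ((2.8292388916015625, 0.25177764892578125), (66.92682647705078, 150.343017578125), 89.59661102294922) pct up [-70.   77.2] across [-32.3  32.3] n [ 0.5  7.7 10.5]
-96 27 -15.1
-93 35 -16.5
-90 34 -18.9
-87 33 -21.2
-84 16 -20.5
-75 18 10.4
-72 3 11.9
blue across [-41.3  40.2] up end [89.26508288]
```

The template's end reads 2–3 mm short of nominal, which is within the error of my seat estimate. I clear the side view and look at the lip from both cameras.

```bash

python3 -m creep '[[[4,-37,-14],[0,0,0]],[[4,-37,-14],[0,0,0]],[[4,-37,-14],[0,0,0]],[[4,-37,-14],[0,0,0]],[[4,-37,-14],[0,0,0]],[[4,-37,-14],[0,0,0]],[[0,0,0],[0,0,0]]]'
sed -i 's/^p=vision.camera("top")/import sys;p=vision.camera(sys.argv[1])/' f.py; python3 f.py top; python3 f.py side
python3 - <<'E'
from h import *
a=[]
for n,(r,c) in dict(side=(110,215),top=(155,125)).items():
    I=vision.camera(n)["image"];a.append(cv2.resize(I[r:r+60,c:c+60],(400,400),interpolation=cv2.INTER_CUBIC))
cv2.imwrite("pics/b1.png",np.hstack(a))
E
```

```text
clock: 35.17
eef_pos: [0.4409, -0.1035, 0.1718]
tool_rot: [-0.133, 0.956, 0.035, 0.257]
ft_force: [0.1, 0.8, -0.1]
grip_width: 0.085
grasp_force: 0.0
1616 rect ((3.2085418701171875, 0.6181373596191406), (67.43104553222656, 149.63589477539062), 89.20909118652344) pct up [-69.9  77.1] across [-32.2  32.1] n [ 0.7  7.6 10.5]
-96 27 -15.4
-93 36 -16.4
-90 33 -19.2
-87 36 -21.0
-84 14 -21.0
-75 18 10.8
-72 5 12.5
blue across [-41.4  40. ] up end [89.20149093]
32 rect ((74.0684585571289, -16.393301010131836), (35.004398345947266, 10.239541053771973), 71.65711212158203) pct up [64.2 76.2] across [-32.5   0.6] n [-3.8  6.  11.3]
blue across [-41.1 -29.7] up end [83.98417371]
```

View pics/b1.png

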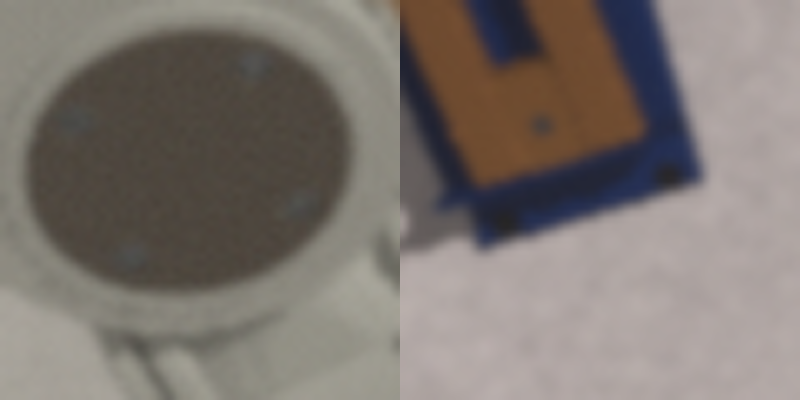

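The crop shows the template's lower edge from (475,188) to (645,140), right next to the dark lip, but a gap of 2–3 mm can't be ruled out. I'll give its upper end a gentle force-watched nudge with closed fingers.

```bash
python3 d.py 0.633 0.352 0.184 106 -30
```

```text
shift mm now-axes [-277.5  379.9  143.3] goal-axes [-276.9  380.5  143. ] turn [ 0.002 -0.002  0.001] clock 35.375 j [-0.45 -0.1  -0.67  0.59  0.34 -0.66] w 0.0853 F [-0.6 -0.2  0.2]
```

```bash

python3 -m creep '[[[-23,32,12],[0,0,0]],[[-23,32,12],[0,0,0]],[[-23,32,12],[0,0,0]],[[-23,32,12],[0,0,0]],[[-23,32,12],[0,0,0]],[[-23,32,12],[0,0,0]],[[-23,32,12],[0,0,0]],[[-23,32,12],[0,0,0]],[[-23,32,12],[0,0,0]],[[-23,32,12],[0,0,0]],[[-23,32,12],[0,0,0]],[[-23,29,11],[0,0,0]]]' 0
python3 -m creep '[[[0,0,0],[0,0,0]],[[0,0,0],[0,0,0]],[[0,0,0],[0,0,0]]]'
python3 d.py 0.6716 0.3634 0.115 106 -30
```

```text
clock: 36.88
eef_pos: [0.6309, 0.3543, 0.183]
tool_rot: [-0.136, 0.957, 0.036, 0.255]
ft_force: [0.4, -0.1, 0.0]
grip_width: -0.0005
grasp_force: 0.0
clock: 37.25
eef_pos: [0.6314, 0.3504, 0.1834]
tool_rot: [-0.135, 0.957, 0.036, 0.255]
ft_force: [-1.1, -0.1, -1.0]
grip_width: -0.0001
grasp_force: 0.0
shift mm now-axes [-2.5  1.4 80.4] goal-axes [-2.3  1.4 80.4] turn [-0.    -0.002  0.   ] clock 37.25 j [ 0.57  0.36 -0.1   0.6  -0.14  0.25] w -0.0001 F [-1.1 -0.1 -1. ]
```

```bash

python3 -m creep '[[[-2.5,1.4,0],[0,0,0]],[[0,0,30],[0,0,0]],[[0,0,30],[0,0,0]],[[0,0,15],[0,0,0]],[[0,0,5],[0,0,0]],[[0,0,0],[0,0,0]],[[0,0,0],[0,0,0]]]'
python3 d.py 0.6716 0.3634 0.115 106 -30
python3 -m creep '[[[2,0,0],[0,0,0]],[[2,0,0],[0,0,0]],[[0,0,0],[0,0,0]]]'
python3 -m creep '[[[1,0,0],[0,0,0]],[[1,0,0],[0,0,0]],[[0,0,0],[0,0,0]]]'
```

```text
clock: 38.12
eef_pos: [0.6729, 0.3643, 0.1174]
tool_rot: [-0.134, 0.956, 0.036, 0.257]
ft_force: [-0.3, -0.4, 0.1]
grip_width: 0.0003
grasp_force: 0.0
shift mm now-axes [ 2.5 -0.5  1.3] goal-axes [ 2.5 -0.5  1.3] turn [ 0.     0.001 -0.   ] clock 38.125 j [ 0.55  0.5  -0.08  0.49 -0.13  0.24] w 0.0003 F [-0.3 -0.4  0.1]
clock: 38.5
eef_pos: [0.6689, 0.3629, 0.1139]
tool_rot: [-0.135, 0.957, 0.036, 0.256]
ft_force: [1.0, 0.4, -0.8]
grip_width: 0.0001
grasp_force: 0.0
clock: 38.88
eef_pos: [0.6674, 0.3624, 0.1127]
tool_rot: [-0.134, 0.957, 0.036, 0.256]
ft_force: [-1.3, -0.2, -0.3]
grip_width: -0.0001
grasp_force: 0.0
```

```bash

for i in 1 2; do python3 -m creep '[[[1,0,0],[0,0,0]],[[1,0,0],[0,0,0]],[[0,0,0],[0,0,0]]]' | grep -E "eef|ft"; done
for i in 1 2 3; do python3 -m creep '[[[1,0,0],[0,0,0]],[[0,0,0],[0,0,0]]]' | grep -E "eef|ft"; done
python3 f.py top
```

```text
eef_pos: [0.6658, 0.362, 0.1118]
ft_force: [0.3, -0.5, -0.2]
eef_pos: [0.6641, 0.3615, 0.1108]
ft_force: [0.4, -0.3, -0.7]
eef_pos: [0.6634, 0.3613, 0.1105]
ft_force: [0.8, -0.1, -0.3]
eef_pos: [0.6633, 0.3614, 0.1107]
ft_force: [2.3, 1.0, 1.2]
eef_pos: [0.6631, 0.3613, 0.1109]
ft_force: [4.2, 0.7, 1.2]
1300 rect ((-1.4293136596679688, 0.82525634765625), (67.22533416748047, 140.4696502685547), 89.83679962158203) pct up [-70.2  64. ] across [-32.3  32.1] n [ 0.5  7.8 10.7]
-96 31 -14.2
-93 31 -16.1
-90 38 -18.6
-87 35 -20.6
-84 14 -20.7
-75 18 10.8
-72 5 13.5
blue across [-41.5  40.2] up end [77.7710044]
```

Contact came at once, the force rose to about 4.5 N and the template did not move, so it was already on the lip. I back off and hand in.

```bash

python3 -m creep '[[[-3,0,0],[0,0,0]],[[-4,0,0],[0,0,0]],[[0,0,-20],[0,0,0]],[[0,0,-40],[0,0,0]],[[0,0,-40],[0,0,0]],[[30,-30,-20],[0,0,0]],[[30,-30,0],[0,0,0]],[[30,-30,0],[0,0,0]],[[30,-30,0],[0,0,0]],[[0,0,0],[0,0,0]],[[0,0,0],[0,0,0]],[[0,0,0],[0,0,0]]]'
python3 f.py top | head -1
python3 - <<'E'
from h import *
p=vision.camera("top");C=cloud(p)
for q,x in(("L",(.636,-.0995)),("S",(.645,.119)),("B",(.641,.01)),("bench",(.4,-.02))):
    print(q,np.median(C[...,2][np.hypot(C[...,0]-x[0],C[...,1]-x[1])<.008]).round(4))
E
```

```text
clock: 41.92
eef_pos: [0.5442, 0.2032, 0.1585]
tool_rot: [-0.135, 0.956, 0.036, 0.257]
ft_force: [-0.0, 0.4, -1.0]
grip_width: 0.0
grasp_force: 0.0
1557 rect ((3.160552978515625, 0.8296966552734375), (149.49346923828125, 67.17733764648438), 0.09209300577640533) pct up [-68.6  77.2] across [-32.1  32.5] n [-0.1  7.6 10.5]
L 0.0661
S 0.0661
B 0.0757
bench 0.0016
```

Template and tray pieces are unchanged: centred, flat and at the right heights.

```bash
python3 -c "
from workcell import workorder; print(workorder.job_done())"
```

```text
the job is handed in; nothing more can be done
None
```

The job is handed in at about 42 s of the 112 s allowed: the large saw, small saw and battery are seated in their own recesses, the small template lies flat and centred on the stand with its lower end against the lip, and the robot is clear.

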